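Pin the swing arm of the painting rest to its fork bracket

ROBOT

A 6-joint arm with a two-finger parallel gripper is mounted at the origin on a cart in front of the work surface, level with it; the furniture and walls round the work are solid. World frame = base frame: x ahead of the robot, y to its left, z up, the work surface at z = 0. Lengths are in m, angles in degrees, forces in N, time in s.
With the tool pointing down it reaches from about 0.4 to 0.825 m from the base axis. Payload 7 kg.
Tool frame: the origin (TCP) lies on the centre line of the jaws, within the pads' length; the fingertips stand 22 mm ahead of it and the grasp point (between the pads) lies 3 mm ahead of it; z points along the fingers, y is the line along which they close (so a half turn about z gives the same grasp; the last joint's range is limited). The gripper opens to 88 mm and grips with 3 to 60 N. Pads are 19 mm wide; open, the fingers measure 130 mm over their backs; the gripper's body (78 mm by 193 mm) begins 47 mm behind the grasp point.
Start: joints at [80.678, 20.546, 0.682, 0, -70.136, -16.507], TCP at [0.294, 0.608, 0.249] pointing down, gripper open.
Joint ranges: [-176.03, 176.03], [-82.01, 121.73], [-58.28, 71.71], [-173.87, 95.51], [-174.79, -0.11], [-173.66, 173.66]. Speed limits (degrees/s): [136.94, 136.94, 172.46, 180, 180, 180].

INTERFACE

Orientations are given as [roll, pitch, yaw] about the fixed x, y, z axes, in that order (R = Rz(yaw) Ry(pitch) Rx(roll)).
In Python, from plant import get_state, cams, r gives the robot as it stands.
- The arm moves only by the tool apply_moves, never from a script. Its argument "targets" is a list of rows, each an object with "dp": the shift along the world's x, y, z in m, a list of three; "yaw": the turn about the world's z in degrees. In form: [{"dp": [x, y, z], "yaw": yaw}, ...]. A call has 1 to 20 rows; each row is the pose to reach, as a shift and turn from the pose commanded when the call began; what a row does not reach only later rows make up. A row lasts 1/12 s, in which the tool goes at most 41.7 mm and 7.16 degrees, less where a joint would pass 70% of its speed; a pose out of reach is approached as far as the arm can. A call with a gripper value outside its range is refused whole. "grip" is the gripper command: -1 is fully open, 1 is shut, values between are in proportion, set as the call begins (left out, the last holds). The fingers move at their own pace and stop on an object; "squeeze" is the grip in N (left out, the last holds). Time passes only in rows, so rows that repeat a pose let the fingers close. It gives the time, the measured TCP pose, the force, the opening and the grip force at its end, in the units of the state.
- get_state(): the state, without advancing time (a new reading comes with each control period).
- cams.capture(name): name is "scene" or "top" or "wrist"; returns a dict with "image" (400x640x3 uint8, red, green, blue), "range_z" (400x640 float32, m along the optical axis (not along the pixel's ray), 0 where there is no reading), "fx", "fy", "cx", "cy" (pixels), "R" (3x3) and "t" (3): a world point X has camera coordinates R X + t; the wrist camera has in their place "T_tool_cam" (4x4, takes a point from camera to tool coordinates, whose origin is the TCP and whose axes are the flange's). Camera axes: x right, y down, z forward; pixel columns grow to the right and rows downward; lengths in m; the calibration is good to about 2 mm. A picture is of the moment at which its call begins: read the wrist's pose just before it.
- r.close_job(): hands the job in; it is judged then, once.
The state is a dict: "time_s": time; "joints": joint angles; "qd": joint speeds; "joint_torque": joint torques, N m; "tcp_pos": TCP position; "eef_rot": TCP orientation; "contact_force": force on the tool from outside, world axes, zero at the start; "moment": the same for the moment, N m; "gripper_width": finger opening in m; "gripper_force": force on a finger pad.
Only numpy, scipy, OpenCV 4.12 (cv2) and the standard library are available. Lean on these libraries where they do the work, as an engineer would, in place of code of your own. Each camera call takes 0.05 s, during which the arm holds its last target. There are 200 camera calls.

TASK

Join the swing arm of the painting rest to the steel fork bracket: take the long one of the two headed pins out of the wooden rack and push it down through the fork and the arm's eye until its head sits fully down on the upper fork plate, then let go. Leave the short pin in the rack; it would not reach through.

Things in the scene. Friction and masses are not known exactly. Their poses are not given: they have to be found in the camera images.
- long_pin: Long steel pin, upright, nose down, in a hole (34 mm deep) of the wooden rack. Origin: nose end, z up. Nose 7 mm wide tapers to 16 at 12 mm; shank 16 mm to 66 mm; head 38 mm wide, 66 to 72 mm; black grip knob 22 mm wide, 72 to 106 mm: take it here. 0.14 kg. Its x runs across the rack's row, y along it: close the fingers along x. Its head stands 32 mm above the wood.
- short_pin: The other pin in the rack, 90 mm from the long one: same nose, head and knob, but only 36 mm long below the head, which stands 2 mm above the wood. Origin: nose end, z up. Not to be used. Rack: fixed block 48 x 150 mm, 46 mm high.
- fork_seat (a point): Centre of the hole in the top face of the upper fork plate, 90 mm above the table, z up; the head sits here. Fixed. Upper plate 10 mm, gap 20 mm (holds the arm's eye), lower plate 10 mm; 26 mm holes, upright, on one axis. Below, a stiff plunger stops the pin when its head is 18 mm short: push it home with about 10 N; it does not spring back. Nothing within 100 mm stands higher.
- swing_arm: Loose aluminium arm (0.7 kg) of the painting rest, already lying with its square eye (50 x 50 x 14 mm, 26 mm hole) in the fork, lined up to 1 mm. Origin: on the eye's axis at table level, z up; the bar runs along +y to a round 84 mm plate on a leg, 150 mm from the eye, top 84 mm above the table. It need not be moved.

How it is judged (in metres and radians):
At the end, for the whole second after the job is handed in: The long pin is at rest and released, through the fork and the arm's eye: its head no more than 5 mm above the upper fork plate, its nose within 12 mm of the hole's axis, within 10 degrees of upright, the arm's eye within 15 mm of the fork's axis (z of long_pin in the frame of fork_seat below -0.061 m and horizontal distance between long_pin and fork_seat below 0.012 m and angle between long_pin's own z axis and vertical below 0.17 rad and horizontal distance between swing_arm and fork_seat below 0.015 m and linear speed of long_pin below 0.02 m/s); the robot touches nothing.
It fails at once if the short pin is taken out of the rack or moved by more than 30 mm (distance of short_pin from where it was at the start of the episode above 0.03 m).
It also fails if it takes over 38 s, if anything falls off the work surface, if the arm or the gripper's body presses on something with over 40 N, if the wrist force passes 120 N, or if a joint passes its speed limit or range.

## Working session

There is one attempt and no reset: what is moved stays moved. The work goes in short steps, Python scripts to look and compute and a tool call to move; the robot and the scene stay as the last step left them, time stands still between calls to the robot, and variables do not carry over. Pictures are saved under pics/ and viewed, at most 10 in all, crops included, and the job is handed in when it is done.

Besides the shell and the picture viewer there is one more tool, called after "Emit:" as a command line: name --argument value ..., lists and objects as JSON in quotes. apply_moves: Moves the arm, as the interface text tells. Its arguments: {"type":"object","properties":{"targets":{"type":"array","items":{"type":"object","properties":{"dp":{"type":"array","items":{"type":"number"}},"yaw":{"type":"number"}}}},"grip":{"type":"number"},"squeeze":{"type":"number"}},"required":["targets"]}

```bash
mkdir -p pics; cat > h.py <<'E'
import numpy as np,cv2
from plant import get_state,cams,r
def pts(c):
    z=c["range_z"];v,u=np.mgrid[:z.shape[0],:z.shape[1]]
    P=np.stack([(u-c["cx"])/c["fx"]*z,(v-c["cy"])/c["fy"]*z,z],-1)
    if "R" in c: return (P-c["t"])@np.array(c["R"])
    return P
def save(n,im): cv2.imwrite("pics/"+n,np.ascontiguousarray(im[:,:,::-1]))
E
python3 - <<'E'
from h import *
s=get_state();print({k:np.round(v,3).tolist() for k,v in s.items()})
for n in("top","scene"):
    c=cams.capture(n);save(n+".png",c["image"]);np.savez(n+".npz",**{k:c[k] for k in c})
    print(n,np.round(-np.array(c["R"]).T@c["t"],3))
E
```

```text
{'time_s': 0.0, 'joints': [80.679, 20.591, 0.633, -0.02, -70.134, -16.507], 'qd': [-0.074, -0.053, 0.052, 0.0, 0.039, 0.021], 'joint_torque': [0.001, -58.271, 29.306, 6.997, 0.007, -0.0], 'tcp_pos': [0.294, 0.607, 0.248], 'eef_rot': [179.906, -0.008, -25.835], 'contact_force': [0.538, 0.21, -0.713], 'moment': [0.049, 0.015, 0.006], 'gripper_force': 0.0, 'gripper_width': 0.088}
top [0.416 0.189 1.008]
scene [-0.008 -0.078  0.668]
```

View pics/top.png

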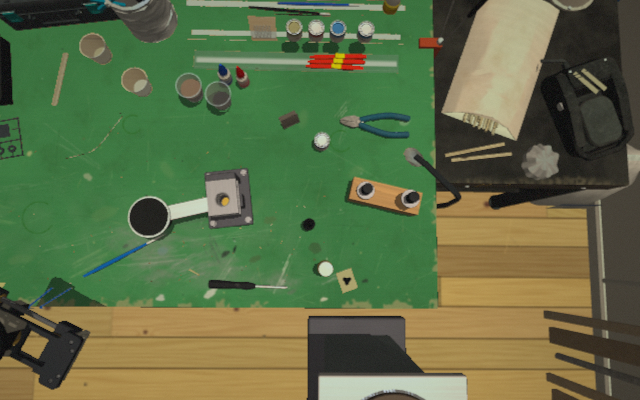

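View pics/scene.png

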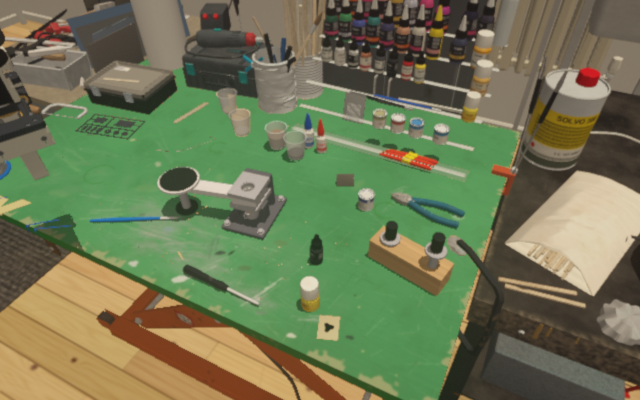

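The top view shows the rack at about (385,197), with pins at (366,190) and (411,198), and the fork hole near (225,200). The scene view shows the right pin standing proud at (437,245). There is also a dark gooseneck beside the rack. Next I'll measure heights.

```bash
cat > m.py <<'E'
from h import *
c={k:v for k,v in np.load("top.npz").items()};W=pts(c);z=W[...,2]
def reg(u0,u1,v0,v1,lo,hi,n):
    w=W[v0:v1,u0:u1].reshape(-1,3);m=(w[:,2]>lo)&(w[:,2]<hi)&(c["range_z"][v0:v1,u0:u1].ravel()>0);w=w[m]
    print(n,len(w),np.round(np.median(w,0),4) if len(w) else '', np.round([w.min(0),w.max(0)],3).tolist() if len(w) else '')
reg(350,385,175,205,.075,.2,"Lknob");reg(395,430,180,215,.09,.2,"Rknob")
reg(345,430,170,220,.04,.05,"wood")
reg(205,255,165,230,.08,.1,"fork");reg(100,180,190,245,.075,.1,"plate");reg(400,465,140,205,.01,.5,"neck")
reg(110,260,160,240,.1,.3,"high")
for (u,v) in [(366,190),(411,198),(411,155),(440,180),(460,195),(322,141),(308,225),(325,269),(225,200)]: print(u,v,np.round(W[v,u],3))
im=c["image"];w=W[150:250,340:440]
m=((np.abs(z-.046)<.006)).astype(np.uint8);m[:, :340]=0;m[:,432:]=0;m[:165]=0;m[225:]=0
q=W[m>0][:,:2].astype(np.float32);print("rack rect",cv2.minAreaRect(q))
m=(np.abs(z-.09)<.006);m[:,:200]=0;m[:,260:]=0;m[:160]=0;m[240:]=0
q=W[m][:,:2].astype(np.float32);print("fork rect",cv2.minAreaRect(q))
def up(a,u0,u1,v0,v1):return cv2.resize(a[v0:v1,u0:u1],None,fx=5,fy=5,interpolation=cv2.INTER_CUBIC)
save("crop.png",np.hstack([up(im,195,265,155,235),up(im,345,430,155,235)]))
E
python3 m.py
```

```text
Lknob 97 [0.5405 0.0671 0.0862] [[0.53, 0.056, 0.075], [0.551, 0.078, 0.091]]
Rknob 123 [ 0.5199 -0.0181  0.1155] [[0.51, -0.031, 0.091], [0.531, -0.01, 0.121]]
wood 1083 [0.5287 0.0249 0.0447] [[0.492, -0.054, 0.04], [0.57, 0.1, 0.05]]
fork 1146 [0.5278 0.3618 0.0885] [[0.48, 0.327, 0.08], [0.569, 0.395, 0.094]]
plate 1450 [0.4778 0.5039 0.0821] [[0.436, 0.446, 0.075], [0.519, 0.55, 0.089]]
neck 698 [ 0.5451 -0.0569  0.0251] [[0.509, -0.148, 0.01], [0.628, -0.003, 0.121]]
high 0  
366 190 [0.536 0.069 0.088]
411 198 [ 0.518 -0.016  0.117]
411 155 [ 0.627 -0.042  0.007]
440 180 [ 0.569 -0.102  0.022]
460 195 [ 0.538 -0.148  0.015]
322 141 [0.416 0.189 1.008]
308 225 [0.465 0.186 0.069]
325 269 [0.376 0.15  0.061]
225 200 [0.517 0.362 0.04 ]
rack rect ((0.53071129322052, 0.02293950691819191), (0.15032528340816498, 0.048763126134872437), 77.47091674804688)
fork rect ((0.5249570608139038, 0.36157745122909546), (0.08436081558465958, 0.06032578647136688), 7.400758266448975)
```

View pics/crop.png

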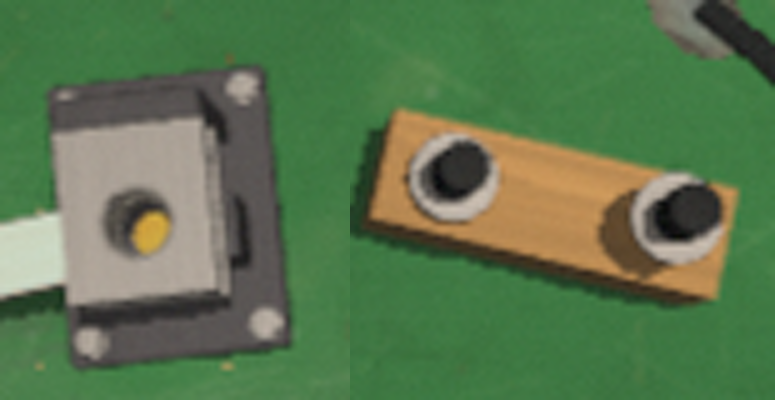

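The right pin is the long one: its knob top is at 0.118 m, as expected. The hole shows at crop (138,223), which is top pixel (222.6,199.6). I'll cast rays for both.

```bash
python3 - <<'E'
from h import *
c={k:v for k,v in np.load("top.npz").items()};W=pts(c)
def ray(u,v,z):
    R=c["R"];o=-R.T@c["t"];d=R.T@np.array([(u-c["cx"])/c["fx"],(v-c["cy"])/c["fy"],1]);return o+d*(z-o[2])/d[2]
print("hole",ray(222.4,199.4,.09))
g=c["image"].astype(int).sum(2)
for n,zz,b in(("long",.118,(395,430,180,215)),("short",.088,(350,385,175,205))):
    u0,u1,v0,v1=b;m=np.zeros(g.shape,bool);m[v0:v1,u0:u1]=1;m&=np.abs(W[...,2]-zz)<.005
    v,u=np.nonzero(m);print(n,len(u),ray(u.mean(),v.mean(),zz))
E
```

```text
hole [0.51272703 0.35778682 0.09      ]
long 91 [ 0.52064446 -0.01972929  0.118     ]
short 92 [0.54010632 0.06739158 0.088     ]
```

Emit:
apply_moves --targets '[{"dp": [0.027, -0.031, 0], "yaw": -7}, {"dp": [0.055, -0.062, 0], "yaw": -14}, {"dp": [0.082, -0.094, 0], "yaw": -21}, {"dp": [0.109, -0.125, 0], "yaw": -28}, {"dp": [0.136, -0.156, 0], "yaw": -35}, {"dp": [0.164, -0.187, 0], "yaw": -42}, {"dp": [0.191, -0.219, 0], "yaw": -49}, {"dp": [0.219, -0.25, 0], "yaw": -56}, {"dp": [0.219, -0.25, 0], "yaw": -63}, {"dp": [0.219, -0.25, 0], "yaw": -70}, {"dp": [0.219, -0.25, 0], "yaw": -76.7}, {"dp": [0.219, -0.25, 0], "yaw": -76.7}, {"dp": [0.219, -0.25, 0], "yaw": -76.7}]'

```text
time_s: 1.18
tcp_pos: [0.513, 0.3573, 0.2482]
eef_rot: [180.0, -0.0, -102.3]
contact_force: [-0.4, -0.3, 0.2]
gripper_width: 0.0878
gripper_force: 0.0
```

```bash
cat >> h.py <<'E'
from scipy.spatial.transform import Rotation as Ro
def wr(n):
    s=get_state();c=cams.capture("wrist");save(n+".png",c["image"])
    Rt=Ro.from_euler("xyz",s["eef_rot"],degrees=True).as_matrix();T=np.array(c["T_tool_cam"])
    Rw=Rt@T[:3,:3];o=Rt@T[:3,3]+s["tcp_pos"]
    print("tcp",np.round(s["tcp_pos"],4),np.round(s["eef_rot"],2),"cam",np.round(o,3))
    def ray(u,v,z):
        d=Rw@np.array([(u-c["cx"])/c["fx"],(v-c["cy"])/c["fy"],1]);return o+d*(z-o[2])/d[2]
    return c,pts(c)@Rw.T+o,ray
E
python3 - <<'E'
from h import *
c,W,ray=wr("w1");np.savez("w1.npz",img=c["image"],W=W)
m=((np.abs(W[...,2]-.09)<.004)&(c["range_z"]>0)).astype(np.uint8)
cs,h=cv2.findContours(m,cv2.RETR_CCOMP,cv2.CHAIN_APPROX_NONE)
for k,h1 in zip(cs,h[0]):
    if cv2.contourArea(k)>150:
        (u,v),rad=cv2.minEnclosingCircle(k);b=cv2.boundingRect(k)
        print("hole" if h1[3]>=0 else "outer",cv2.contourArea(k),b,ray(b[0]+b[2]/2-.5,b[1]+b[3]/2-.5,.09))
E
```

```text
tcp [0.513  0.3573 0.2482] [ 1.7998e+02 -3.0000e-02 -1.0233e+02] cam [0.497 0.287 0.384]
outer 4626.5 (262, 152, 96, 79) [0.5253423 0.3574011 0.09     ]
hole 526.5 (307, 176, 28, 27) [0.51407448 0.35774576 0.09      ]
```

View pics/w1.png

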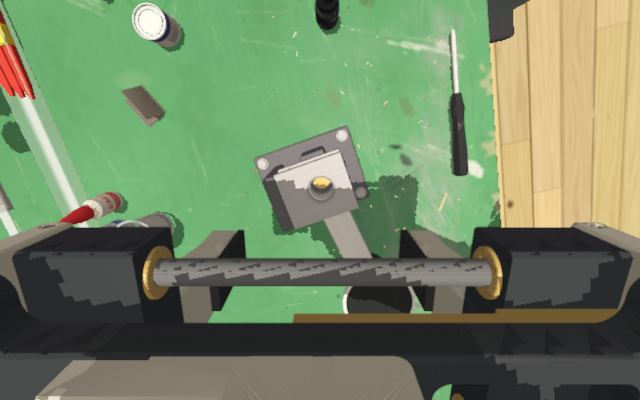

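The wrist view shows the hole at (321,189). Its position, (0.514, 0.358), agrees with the top camera. Now to the pin.

Emit:
apply_moves --targets '[{"dp": [0.001, -0.038, 0], "yaw": 0}, {"dp": [0.002, -0.076, 0], "yaw": 0}, {"dp": [0.003, -0.114, 0], "yaw": 0}, {"dp": [0.004, -0.152, 0], "yaw": 0}, {"dp": [0.005, -0.19, 0], "yaw": 0}, {"dp": [0.006, -0.228, 0], "yaw": 0}, {"dp": [0.007, -0.266, 0], "yaw": 0}, {"dp": [0.0076, -0.304, 0], "yaw": 0}, {"dp": [0.0076, -0.342, 0], "yaw": 0}, {"dp": [0.0076, -0.3777, -0.02], "yaw": 0}, {"dp": [0.0076, -0.3777, -0.05], "yaw": 0}, {"dp": [0.0076, -0.3777, -0.05], "yaw": 0}, {"dp": [0.0076, -0.3777, -0.05], "yaw": 0}, {"dp": [0.0076, -0.3777, -0.05], "yaw": 0}]'

```text
time_s: 2.4
tcp_pos: [0.5215, -0.0194, 0.1998]
eef_rot: [-179.9, -0.0, -102.4]
contact_force: [0.8, -0.2, 1.0]
gripper_width: 0.0877
gripper_force: 0.0
```

```bash
python3 - <<'E'
from h import *
c,W,ray=wr("w2")
for n,z in(("long",.118),("short",.088),("lhead",.084)):
    m=((np.abs(W[...,2]-z)<.004)&(c["range_z"]>0)).astype(np.uint8)
    k,l,st,ce=cv2.connectedComponentsWithStats(m)
    for i in range(1,k):
        if st[i,4]>100: print(n,st[i],ray(*ce[i],z))
E
```

```text
tcp [ 0.5215 -0.0194  0.1998] [-1.7994e+02 -1.0000e-02 -1.0237e+02] cam [ 0.505 -0.089  0.336]
long [306 193  29  29 607] [ 0.52164085 -0.02360858  0.118     ]
short [309 286  23  14 271] [0.54183191 0.06623925 0.088     ]
lhead [299 175  43  37 707] [ 0.52041804 -0.02904904  0.084     ]
lhead [309 286  23  14 215] [0.54218218 0.06883636 0.084     ]
```

View pics/w2.png

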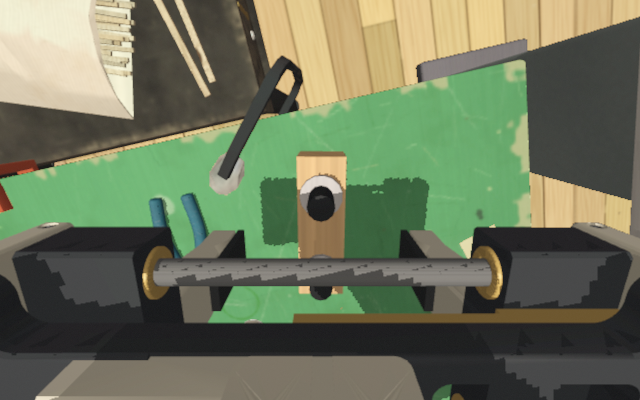

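The wrist view shows the long pin's knob at (320,207), centred in x between the fingers. The short pin is partly hidden at (320,290), away from both jaws. I'll shift 2 mm in y, descend and grip.

Emit:
apply_moves --targets '[{"dp": [0, -0.002, -0.025]}, {"dp": [0, -0.002, -0.055]}, {"dp": [0, -0.002, -0.075]}, {"dp": [0, -0.002, -0.085]}, {"dp": [0, -0.002, -0.0895]}, {"dp": [0, -0.002, -0.0895]}, {"dp": [0, -0.002, -0.0895]}]'

```text
$.targets[0]: bad value
```

Emit:
apply_moves --targets '[{"dp": [0, 0, 0]}, {"dp": [0, 0, 0]}, {"dp": [0, 0, 0]}, {"dp": [0, 0, 0]}, {"dp": [0, 0, 0]}, {"dp": [0, 0, 0]}, {"dp": [0, 0, 0]}, {"dp": [0, 0, 0]}, {"dp": [0, 0, 0]}, {"dp": [0, 0, 0]}, {"dp": [0, 0, 0]}, {"dp": [0, 0, 0]}]' --grip 1 --squeeze 50

```text
$.targets[0]: bad value
```

Each row needs a yaw value. Both calls were refused, so nothing moved.

Emit:
apply_moves --targets '[{"dp": [0, -0.002, -0.025], "yaw": 0}, {"dp": [0, -0.002, -0.055], "yaw": 0}, {"dp": [0, -0.002, -0.075], "yaw": 0}, {"dp": [0, -0.002, -0.085], "yaw": 0}, {"dp": [0, -0.002, -0.0895], "yaw": 0}, {"dp": [0, -0.002, -0.0895], "yaw": 0}, {"dp": [0, -0.002, -0.0895], "yaw": 0}]'

```text
time_s: 3.03
tcp_pos: [0.5217, -0.0216, 0.1103]
eef_rot: [-179.9, 0.0, -102.5]
contact_force: [0.1, -0.0, 0.3]
gripper_width: 0.0877
gripper_force: 0.0
```

Emit:
apply_moves --targets '[{"dp": [0, 0, 0], "yaw": 0}, {"dp": [0, 0, 0], "yaw": 0}, {"dp": [0, 0, 0], "yaw": 0}, {"dp": [0, 0, 0], "yaw": 0}, {"dp": [0, 0, 0], "yaw": 0}, {"dp": [0, 0, 0], "yaw": 0}, {"dp": [0, 0, 0], "yaw": 0}, {"dp": [0, 0, 0], "yaw": 0}, {"dp": [0, 0, 0], "yaw": 0}, {"dp": [0, 0, 0], "yaw": 0}]' --grip 1 --squeeze 50

```text
time_s: 3.87
tcp_pos: [0.5207, -0.0222, 0.109]
eef_rot: [180.0, -0.0, -102.5]
contact_force: [0.3, 0.2, -0.1]
gripper_width: 0.0265
gripper_force: 0.0
```

Emit:
apply_moves --targets '[{"dp": [0, 0, 0], "yaw": 0}, {"dp": [0, 0, 0], "yaw": 0}, {"dp": [0, 0, 0], "yaw": 0}, {"dp": [0, 0, 0], "yaw": 0}]'

```text
time_s: 4.2
tcp_pos: [0.5207, -0.0222, 0.109]
eef_rot: [180.0, 0.0, -102.5]
contact_force: [0.6, -0.7, -0.6]
gripper_width: 0.0213
gripper_force: 49.9
```

Emit:
apply_moves --targets '[{"dp": [0, 0, 0.01], "yaw": 0}, {"dp": [0, 0, 0.025], "yaw": 0}, {"dp": [0, 0, 0.04], "yaw": 0}, {"dp": [0, 0, 0.06], "yaw": 0}, {"dp": [0, 0, 0.08], "yaw": 0}, {"dp": [0, 0, 0.1], "yaw": 0}, {"dp": [0, 0, 0.12], "yaw": 0}, {"dp": [0, 0, 0.13], "yaw": 0}, {"dp": [0, 0, 0.13], "yaw": 0}]'

```text
time_s: 4.95
tcp_pos: [0.5217, -0.022, 0.2418]
eef_rot: [-179.8, 0.1, -102.5]
contact_force: [0.9, 1.4, -1.9]
gripper_width: 0.0213
gripper_force: 49.9
```

Emit:
apply_moves --targets '[{"dp": [0, 0.01, 0], "yaw": 0}, {"dp": [-0.001, 0.03, 0], "yaw": 0}, {"dp": [-0.001, 0.06, 0], "yaw": 0}, {"dp": [-0.002, 0.09, 0], "yaw": 0}, {"dp": [-0.003, 0.12, 0], "yaw": 0}, {"dp": [-0.003, 0.15, 0], "yaw": 0}, {"dp": [-0.004, 0.18, 0], "yaw": 0}, {"dp": [-0.004, 0.21, 0], "yaw": 0}, {"dp": [-0.005, 0.24, 0], "yaw": 0}, {"dp": [-0.006, 0.27, 0], "yaw": 0}, {"dp": [-0.006, 0.3, 0], "yaw": 0}, {"dp": [-0.007, 0.33, 0], "yaw": 0}, {"dp": [-0.0075, 0.355, 0], "yaw": 0}, {"dp": [-0.0075, 0.372, 0], "yaw": 0}, {"dp": [-0.0075, 0.38, 0], "yaw": 0}, {"dp": [-0.0075, 0.38, 0], "yaw": 0}, {"dp": [-0.0075, 0.38, 0], "yaw": 0}, {"dp": [-0.0075, 0.38, 0], "yaw": 0}]'

```text
time_s: 6.45
tcp_pos: [0.513, 0.3568, 0.2387]
eef_rot: [180.0, -0.1, -102.6]
contact_force: [-0.7, -0.6, -1.3]
gripper_width: 0.0209
gripper_force: 49.9
```

```bash
python3 - <<'E'
from h import *
c,W,ray=wr("w3")
s=cams.capture("scene")
a=c["image"][130:300,240:410];P=cv2.resize(a,(400,400),interpolation=cv2.INTER_CUBIC)
b=s["image"][110:250,180:320];Q=cv2.resize(b,(400,400),interpolation=cv2.INTER_CUBIC)
save("c3.png",np.hstack([P,Q]))
np.savez("w3.npz",W=W,S=pts(s),si=s["image"],wi=c["image"])
p=np.array([.513,.358,.13]);q=np.array(s["R"])@p+s["t"];print(s["fx"]*q[0]/q[2]+s["cx"],s["fy"]*q[1]/q[2]+s["cy"])
# nearby points between z .125 and .2 (wrist + scene)
for n,X in(("w",W),("s",pts(s))):
  for lo,hi in((.118,.128),(.128,.14),(.14,.155),(.155,.17),(.17,.185),(.185,.195),(.2,.22)):
    m=(np.hypot(X[...,0]-.513,X[...,1]-.358)<.03)&(X[...,2]>lo)&(X[...,2]<hi)
    if m.sum()>5:
        w=X[m];print(n,lo,hi,m.sum(),np.round([w.min(0),w.max(0)],4).tolist())
E
```

```text
tcp [0.513  0.3568 0.2387] [ 1.7997e+02 -5.0000e-02 -1.0257e+02] cam [0.497 0.287 0.374]
244.18902091940114 169.98771401648656
w 0.14 0.155 13 [[0.5058, 0.3485, 0.1528], [0.5201, 0.3552, 0.1548]]
w 0.155 0.17 105 [[0.5058, 0.3483, 0.1552], [0.52, 0.3545, 0.1698]]
w 0.17 0.185 18 [[0.5075, 0.3486, 0.1701], [0.5158, 0.3508, 0.1742]]
w 0.2 0.22 1073 [[0.4947, 0.3373, 0.2069], [0.5278, 0.359, 0.22]]
s 0.14 0.155 30 [[0.5043, 0.3481, 0.14], [0.5148, 0.3582, 0.1549]]
s 0.155 0.17 52 [[0.5035, 0.3477, 0.1554], [0.516, 0.3614, 0.17]]
s 0.17 0.185 57 [[0.5037, 0.348, 0.1701], [0.5164, 0.3618, 0.1848]]
s 0.185 0.195 43 [[0.5028, 0.3478, 0.1851], [0.5162, 0.3626, 0.195]]
s 0.2 0.22 162 [[0.4841, 0.3369, 0.2058], [0.5356, 0.3719, 0.22]]
```

View pics/c3.png

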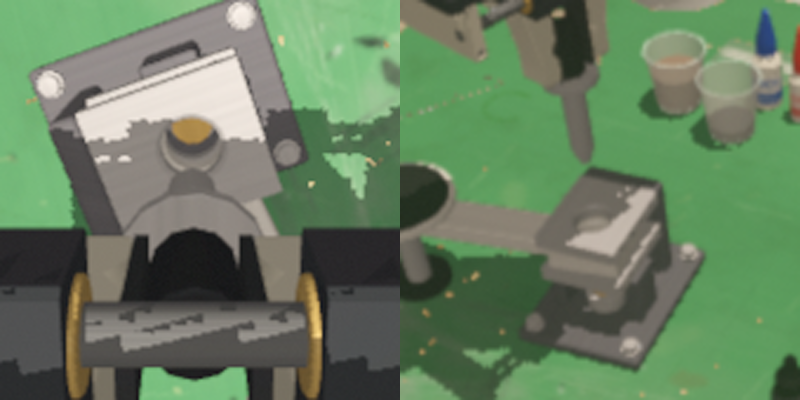

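The left crop (wrist view) shows the pin shank just below the hole at crop (192,145). The right crop (scene view) shows the nose upright over the fork, about 50 mm above the hole at crop (592,225). By range data the pin is about (−1, −1.2) mm from the hole. I'll correct for that and descend to just short of the plunger.

Emit:
apply_moves --targets '[{"dp": [0.001, 0.0015, -0.01], "yaw": 0}, {"dp": [0.001, 0.0015, -0.022], "yaw": 0}, {"dp": [0.001, 0.0015, -0.034], "yaw": 0}, {"dp": [0.001, 0.0015, -0.042], "yaw": 0}, {"dp": [0.001, 0.0015, -0.05], "yaw": 0}, {"dp": [0.001, 0.0015, -0.056], "yaw": 0}, {"dp": [0.001, 0.0015, -0.062], "yaw": 0}, {"dp": [0.001, 0.0015, -0.062], "yaw": 0}]'

```text
time_s: 7.22
tcp_pos: [0.5137, 0.3589, 0.1755]
eef_rot: [179.9, -0.1, -102.5]
contact_force: [0.1, -0.5, -0.6]
gripper_width: 0.0213
gripper_force: 49.9
```

Emit:
apply_moves --targets '[{"dp": [0, 0, -0.006], "yaw": 0}, {"dp": [0, 0, -0.012], "yaw": 0}, {"dp": [0, 0, -0.018], "yaw": 0}, {"dp": [0, 0, -0.024], "yaw": 0}, {"dp": [0, 0, -0.03], "yaw": 0}, {"dp": [0, 0, -0.032], "yaw": 0}, {"dp": [0, 0, -0.032], "yaw": 0}]'

```text
time_s: 7.8
tcp_pos: [0.5139, 0.359, 0.1442]
eef_rot: [180.0, -0.1, -102.5]
contact_force: [-1.4, -0.6, -2.1]
gripper_width: 0.0208
gripper_force: 49.9
```

Emit:
apply_moves --targets '[{"dp": [0, 0, -0.003], "yaw": 0}, {"dp": [0, 0, -0.006], "yaw": 0}, {"dp": [0, 0, -0.009], "yaw": 0}, {"dp": [0, 0, -0.012], "yaw": 0}, {"dp": [0, 0, -0.012], "yaw": 0}]' --squeeze 60

```text
time_s: 8.22
tcp_pos: [0.5146, 0.3597, 0.1337]
eef_rot: [-179.9, 0.1, -102.5]
contact_force: [-1.0, -0.4, 2.4]
gripper_width: 0.021
gripper_force: 60.0
```

Emit:
apply_moves --targets '[{"dp": [0, 0, -0.002], "yaw": 0}, {"dp": [0, 0, -0.004], "yaw": 0}, {"dp": [0, 0, -0.006], "yaw": 0}, {"dp": [0, 0, -0.008], "yaw": 0}, {"dp": [0, 0, -0.01], "yaw": 0}, {"dp": [0, 0, -0.011], "yaw": 0}, {"dp": [0, 0, -0.011], "yaw": 0}]'

```text
time_s: 8.8
tcp_pos: [0.5146, 0.3597, 0.123]
eef_rot: [-179.9, 0.1, -102.5]
contact_force: [-1.6, -1.4, 4.4]
gripper_width: 0.0212
gripper_force: 60.0
```

Emit:
apply_moves --targets '[{"dp": [0, 0, -0.001], "yaw": 0}, {"dp": [0, 0, -0.002], "yaw": 0}, {"dp": [0, 0, -0.003], "yaw": 0}, {"dp": [0, 0, -0.003], "yaw": 0}]'

```text
time_s: 9.13
tcp_pos: [0.5147, 0.3598, 0.1211]
eef_rot: [-179.9, 0.1, -102.5]
contact_force: [-3.8, -1.5, 12.7]
gripper_width: 0.0211
gripper_force: 60.0
```

```bash
python3 - <<'E'
from h import *
s=cams.capture("scene");c=cams.capture("top")
b=s["image"][110:250,180:320];Q=cv2.resize(b,(560,560),interpolation=cv2.INTER_CUBIC)
save("c4.png",Q)
print(np.round(get_state()["contact_force"],1))
E
```

```text
[-3.2 -1.7 12.3]
```

View pics/c4.png

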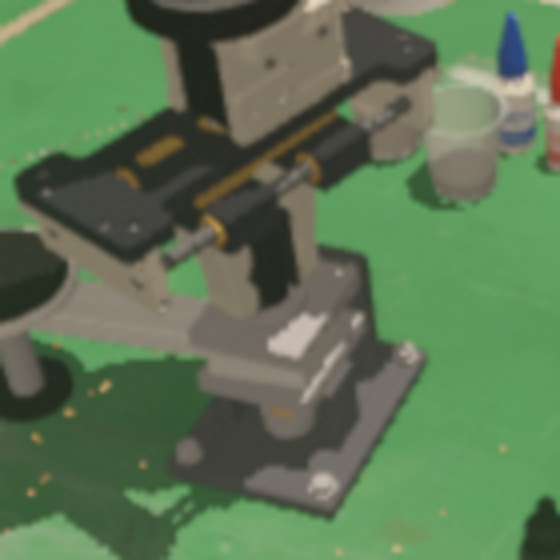

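The picture shows the head about at the plate under the fingers, near (270,310), and the force is rising. A little more push will show whether it's a hard stop.

Emit:
apply_moves --targets '[{"dp": [0, 0, -0.001], "yaw": 0}, {"dp": [0, 0, -0.002], "yaw": 0}, {"dp": [0, 0, -0.002], "yaw": 0}, {"dp": [0, 0, -0.002], "yaw": 0}]'

```text
time_s: 9.57
tcp_pos: [0.5148, 0.3598, 0.121]
eef_rot: [-179.9, 0.1, -102.5]
contact_force: [-9.3, -2.7, 25.4]
gripper_width: 0.0213
gripper_force: 60.0
```

Hard stop at the expected height (0.121 m), so the head is seated. Now relax, release and rise.

Emit:
apply_moves --targets '[{"dp": [0, 0, 0.002], "yaw": 0}, {"dp": [0, 0, 0.003], "yaw": 0}, {"dp": [0, 0, 0.003], "yaw": 0}]'

```text
time_s: 9.82
tcp_pos: [0.5146, 0.3598, 0.1212]
eef_rot: [-179.9, 0.1, -102.5]
contact_force: [-3.1, -0.5, 8.7]
gripper_width: 0.0209
gripper_force: 60.0
```

Emit:
apply_moves --targets '[{"dp": [0, 0, 0], "yaw": 0}, {"dp": [0, 0, 0], "yaw": 0}, {"dp": [0, 0, 0], "yaw": 0}, {"dp": [0, 0, 0], "yaw": 0}, {"dp": [0, 0, 0], "yaw": 0}, {"dp": [0, 0, 0], "yaw": 0}, {"dp": [0, 0, 0.005], "yaw": 0}, {"dp": [0, 0, 0.02], "yaw": 0}, {"dp": [0, 0, 0.045], "yaw": 0}, {"dp": [0, 0, 0.08], "yaw": 0}, {"dp": [0, 0, 0.12], "yaw": 0}, {"dp": [0, 0, 0.13], "yaw": 0}, {"dp": [0, 0, 0.13], "yaw": 0}, {"dp": [0, 0, 0.13], "yaw": 0}]' --grip -1

```text
time_s: 10.98
tcp_pos: [0.5143, 0.3596, 0.2514]
eef_rot: [-180.0, 0.1, -102.5]
contact_force: [0.1, -1.2, -0.5]
gripper_width: 0.0872
gripper_force: 0.0
```

```bash
python3 - <<'E'
from h import *
c,W,ray=wr("w5");s=cams.capture("scene")
P=cv2.resize(c["image"][130:300,240:410],(400,400),interpolation=cv2.INTER_CUBIC)
Q=cv2.resize(s["image"][110:250,180:320],(400,400),interpolation=cv2.INTER_CUBIC)
save("c5.png",np.hstack([P,Q]))
for n,X in(("w",W),("s",pts(s))):
  m=(np.hypot(X[...,0]-.514,X[...,1]-.359)<.03)
  for lo,hi in((.085,.092),(.092,.1),(.105,.118),(.12,.14)):
    k=m&(X[...,2]>lo)&(X[...,2]<hi);print(n,lo,k.sum(),np.round(np.median(X[k],0),4) if k.sum() else "")
E
```

```text
tcp [0.5143 0.3596 0.2514] [-1.7995e+02  1.3000e-01 -1.0254e+02] cam [0.498 0.289 0.387]
w 0.085 1548 [0.5113 0.3542 0.0895]
w 0.092 545 [0.5119 0.3517 0.0956]
w 0.105 61 [0.5125 0.3501 0.1115]
w 0.12 476 [0.5142 0.3581 0.1294]
s 0.085 257 [0.5039 0.3497 0.0883]
s 0.092 132 [0.5059 0.3527 0.0945]
s 0.105 58 [0.5056 0.3526 0.1124]
s 0.12 93 [0.51   0.3572 0.1275]
```

View pics/c5.png

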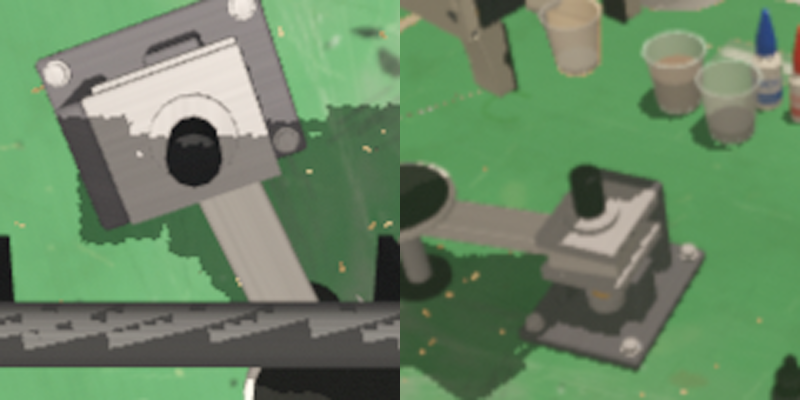

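The left crop shows the head flat on the plate around (195,145), and the right crop shows the knob upright at (588,190). The knob top is at 0.130 m and the head top at 0.096 m, so the pin is seated. Handing in.

```bash
python3 -c "
from plant import r
print(r.close_job())"
```

```text
the job is handed in; nothing more can be done
None
```

The long pin is through the fork and the arm's eye with its head down on the upper plate and the gripper clear; the short pin is still in the rack, and the job is handed in (no verdict was returned).

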